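Spin-check a radiator fan on the garage bench

TASK

Two cooling fans lie face up on the bench: check that the larger one turns freely. Reach in from above, push a blade gently sideways to set it spinning and take the hand away so that it runs on by itself; push again the same way if needed, until it has gone round at least one full turn in all. Leave it standing still, and do not touch the smaller fan.

Things in the scene. Friction and masses are not known exactly. Their poses are not given: they have to be found in the camera images.
- fan: Larger cooling fan, flat and fixed to the bench: motor below (top at height 56), black shroud ring (inner radius 120, outer 126, top at height 68; three feet to radius 141), in it the grey four-bladed rotor, axis upright through this origin. Origin: centre of the underside, on the bench, z up. Between the blades it is open down to three thin spokes (height 25). All in mm.
- fan_rotor (a joint): Turn of the larger fan's rotor about its upright axis, rad, 0 at the start, growing counter-clockwise seen from above, without end either way. The rotor (about 0.5 kg) has ball bearings and little friction: set going at 3 rad/s it runs on for about 2.5 s (half a turn).
- fan_blade (a point): Middle of one of the rotor's four equal blades, 80 mm from the axis, 78 above the bench. Blades 90 degrees apart, straight from hub (radius 34, shaft top at height 104) to radius 112, 5 thick, 46 wide, pitched 40 degrees: each covers heights 61 to 95 and 19 to either side of its middle line; about 85 mm free between neighbours at radius 80.
- small_fan: The smaller cooling fan, of the same make but 172 mm across its ring (feet to radius 101), with six narrow blades, 85 mm high in all, fixed to the bench; its rotor turns too. Origin: centre of the underside. Not to be touched.

How it is judged (in metres and radians):
On the way:
1. the larger fan's rotor runs on by itself, faster than 0.5 rad/s, with nothing of the robot touching the fan ((velocity of joint fan_rotor above 0.5 rad/s or velocity of joint fan_rotor below -0.5 rad/s) and contact force between each of the fingers, the arm and fan below 0.05 N), for 0.25 s.
At the end, for the whole second after the job is handed in: The larger fan's rotor has turned in all at least one full turn (350 degrees counts) one way or the other from where it started, and stands still (slower than 0.1 rad/s) ((value of joint fan_rotor above 6.1 rad or value of joint fan_rotor below -6.1 rad) and velocity of joint fan_rotor between -0.1 and 0.1 rad/s); the robot touches nothing.
It fails at once if the smaller fan is touched (over 1 N) (contact force between any of the fingers, the arm and small_fan above 1 N).
It fails at once if the larger fan is rammed (over 50 N) (contact force between any of the fingers, the arm and fan above 50 N).
It also fails if it takes over 48 s, if anything falls off the work surface, if the arm or the gripper's body presses on something with over 40 N, if the wrist force passes 120 N, or if a joint passes its speed limit or range.

ROBOT

A 6-joint arm with a two-finger parallel gripper is mounted at the origin on the work surface. World frame = base frame: x ahead of the robot, y to its left, z up, the work surface at z = 0. Lengths are in m, angles in degrees, forces in N, time in s.
With the tool pointing down it reaches from about 0.25 to 0.725 m from the base axis. Payload 9.7 kg.
Tool frame: the origin (TCP) lies midway between the tips of the shut fingers; the grasp point (between the pads) lies 19 mm behind it; x points along the fingers, y is the direction in which the jaws open and shut, and the axes are right-handed (so a half turn about x gives the same grasp; the last joint's range is limited). The gripper opens to 85 mm and grips with 20 to 120 N. Pads are 22 mm wide; open, the fingers measure 114 mm over their backs; the gripper's body (76 mm by 85 mm) begins 54 mm behind the grasp point. The pads swing forward as they close: fully open they stand 13 mm farther back than shut.
Start: joints at [-68.01, 4.979, 10.078, 95.1, 0, 90], TCP at [0.206, -0.51, 0.231] pointing down, gripper open.
Joint ranges: [-179.16, 179.16], [-48.56, 103.87], [-65.8, 70.77], [-126.05, 130.52], [-82.76, 87.17], [-180, 180]. Speed limits (degrees/s): [127.2, 127.2, 147.25, 180, 180, 180].

INTERFACE

Orientations are given as [roll, pitch, yaw] about the fixed x, y, z axes, in that order (R = Rz(yaw) Ry(pitch) Rx(roll)).
In Python, from workcell import bot, cams gives the robot as it stands.
- The arm moves only by the tool apply_moves, never from a script. Its argument "commands" is a list of rows, each a list of 5 numbers: the shift along the tool's x, y, z in m, then the turn about the tool's x in rad, then the opening, from -1 (shut) to 1 (fully open). In form: [[tx, ty, tz, roll, hand], ...]. A call has 1 to 12 rows; each row is the pose to reach, as a shift and turn from the pose measured when the call began, along the tool's axes at that moment; what a row does not reach only later rows make up. A row lasts 1/10 s, in which the tool goes at most 50 mm and 8.59 degrees, less where a joint would pass 70% of its speed; a pose out of reach is approached as far as the arm can. A call with a gripper value outside its range is refused whole. The fingers move at their own pace and stop on an object; "newtons" is the grip in N (left out, the last holds). Time passes only in rows, so rows that repeat a pose let the fingers close. It gives the time, the measured TCP pose, the force and the opening at its end, in the units of the state.
- bot.get_obs(): the state, without advancing time (a new reading comes with each control period).
- cams.camera(name): name is "scene" or "top" or "wrist"; returns a dict with "frame" (384x512x3 uint8, blue, green, red), "depth" (384x512 float32, m along the optical axis (not along the pixel's ray), 0 where there is no reading), "camera_matrix" (3x3 intrinsics, pixels), "R" (3x3) and "t" (3): a world point X has camera coordinates R X + t; the wrist camera has in their place "mount" (4x4, takes a point from camera to tool coordinates, whose origin is the TCP and whose axes are the tool frame's). Camera axes: x right, y down, z forward; pixel columns grow to the right and rows downward; lengths in m; the calibration is good to about 2 mm. A picture is of the moment at which its call begins: read the wrist's pose just before it.
- bot.job_done(): hands the job in, once; it reports no verdict.
Trained networks look in the newest picture that a camera, given by its name, has taken for a name from the list of things; names that differ only in an ending like _2 or _b are one class to them, and where a whole thing is asked for, a point or a joint stands for the part that bears it (a point fixed in the world has none). Each returns a list of dicts, best first, with "confidence" (0 to 1); they miss things now and then, are a little off and sometimes report something else, mostly with a low value. They report only what shows in the picture. A call takes as long as a camera call.
- cams.spot_in(name, camera): "rect" ([left, top, right, bottom] in pixels, round what is visible of it).
The state is a dict: "time": time; "q": joint angles; "qd": joint speeds; "joint_efforts": joint torques, N m; "ee_pos": TCP position; "tcp_rot": TCP orientation; "wrist_force": force on the tool from outside, world axes, zero at the start; "torque": the same for the moment, N m; "opening": finger opening in m.
Only numpy, scipy, OpenCV 4.12 (cv2) and the standard library are available. Lean on these libraries where they do the work, as an engineer would, in place of code of your own. Each camera call takes 0.05 s, during which the arm holds its last target. There are 200 camera calls.

## Working session

There is one attempt and no reset: what is moved stays moved. The work goes in short steps, Python scripts to look and compute and a tool call to move; the robot and the scene stay as the last step left them, time stands still between calls to the robot, and variables do not carry over. Pictures are saved under pics/ and viewed, about 8 in all and at most 12, crops included, and the job is handed in when it is done.

Besides the shell and the picture viewer there is one more tool, called after "Call:" as a command line: name --pt "numbers of a row" for each row, then --argument value for the rest. apply_moves: Moves the arm, as the interface text tells. Its arguments: {"type":"object","properties":{"commands":{"type":"array"},"newtons":{"type":"number"}},"required":["commands"]}

```bash
mkdir -p pics
cat > h.py <<'E'
import numpy as np, cv2
from workcell import bot, cams
def world(c):
    K=np.array(c["camera_matrix"]);d=c["depth"];v,u=np.indices(d.shape)
    P=np.stack([(u-K[0,2])/K[0,0]*d,(v-K[1,2])/K[1,1]*d,d],-1)
    return (P-np.array(c["t"]))@np.array(c["R"])
E
python3 - <<'E'
from h import *
o=bot.get_obs();print(o["time"],o["ee_pos"],o["tcp_rot"],o["q"])
ims=[]
for n in("top","scene"):
    c=cams.camera(n);W=world(c);im=c["frame"].copy()
    for nm in("fan","small_fan","fan_rotor"):
        for r in cams.spot_in(nm,n)[:2]:
            a=[int(x) for x in r["rect"]];print(n,nm,r["confidence"],a)
            w=W[a[1]:a[3],a[0]:a[2]];m=(c["depth"][a[1]:a[3],a[0]:a[2]]>0)&(w[...,2]>.03)&(w[...,2]<.13)
            p=w[m]
            if len(p): print("  bbox",np.percentile(p,1,0).round(3),np.percentile(p,99,0).round(3))
    np.savez(n,W=W,d=c["depth"],f=c["frame"]); cv2.imwrite(f"pics/{n}.png",im)
E
```

```text
0.0 [ 0.20583615 -0.50975584  0.23057421] [-89.66279856  89.92103792 112.32697466] [-6.80112169e+01  5.01021645e+00  1.00325155e+01  9.51012598e+01
 -4.66075321e-04  8.99990102e+01]
top fan 0.72 [304, 125, 424, 246]
  bbox [ 0.408 -0.308  0.031] [ 0.65  -0.066  0.1  ]
top small_fan 0.55 [132, 129, 219, 213]
  bbox [0.487 0.126 0.031] [0.657 0.296 0.086]
top fan_rotor 0.74 [319, 143, 411, 231]
  bbox [ 0.438 -0.288  0.037] [ 0.617 -0.097  0.101]
scene fan 0.91 [133, 221, 274, 365]
  bbox [ 0.404 -0.311  0.031] [ 0.65  -0.069  0.1  ]
scene small_fan 0.59 [268, 121, 345, 185]
  bbox [0.485 0.124 0.03 ] [0.654 0.288 0.086]
scene fan_rotor 0.62 [134, 225, 264, 356]
  bbox [ 0.404 -0.31   0.032] [ 0.647 -0.069  0.1  ]
```

View pics/top.png

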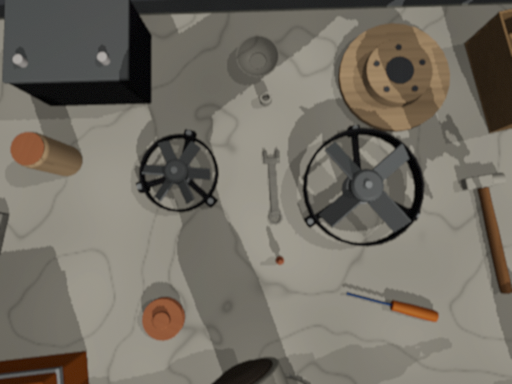

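View pics/scene.png

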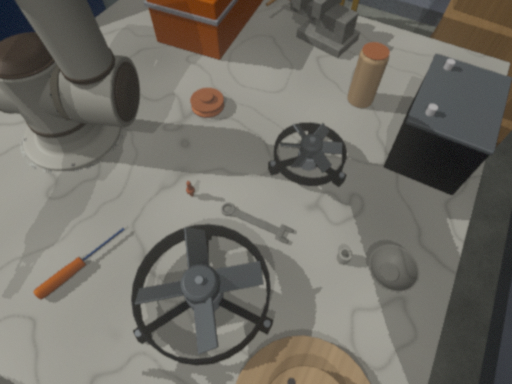

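The top view shows the larger fan centred near pixel (366,185) and the small fan near (178,171). The scene view has the larger fan at (202,290). The next step is to fit the axis and blade angles.

Run:
```python
from h import *
from scipy.optimize import least_squares
for n in("top","scene"):
    W=np.load(n+".npz")["W"].reshape(-1,3)
    m=(np.hypot(W[:,0]-.528,W[:,1]+.188)<.15)&(W[:,2]>.03)&(W[:,2]<.13);P=W[m]
    c=np.array([.528,-.188])
    for _ in range(5):
        r=np.hypot(*(P[:,:2]-c).T);R=P[(r>.114)&(r<.133)&(P[:,2]>.060)&(P[:,2]<.074)]
        s=least_squares(lambda p:np.hypot(R[:,0]-p[0],R[:,1]-p[1])-p[2],[*c,.123],loss='soft_l1',f_scale=.003);c=s.x[:2]
    hub=P[(P[:,2]>.097)]
    print(n,"axis",s.x.round(4),len(R),"ring z",np.median(R[:,2]),"hub",hub.mean(0) if len(hub) else 0)
    d=P[:,:2]-c;r=np.hypot(*d.T);a=np.degrees(np.arctan2(d[:,1],d[:,0]))
    b=(r>.06)&(r<.105)&(P[:,2]>.058)
    ph=np.degrees(np.angle(np.exp(4j*np.radians(a[b])).mean()))/4
    print(" blade",ph)
    for k in range(4):
        x=(a[b]-ph-90*k+180)%360-180;q=P[b][abs(x)<30];xx=x[abs(x)<30]*np.pi/180*r[b][abs(x)<30]
        if len(q)>5: print("  ",round(ph+90*k,1),len(q),"off",xx.min().round(3),xx.max().round(3),"z",q[:,2].min().round(3),q[:,2].max().round(3),"slope",np.polyfit(xx,q[:,2],1).round(3))
```

```text
top axis [ 0.5282 -0.187   0.122 ] 1198 ring z 0.06711544440578834 hub [ 0.52823355 -0.18725741  0.09874378]
 blade 39.98573419333798
   40.0 308 off -0.019 0.018 z 0.064 0.096 slope [0.795 0.082]
   130.0 414 off -0.019 0.018 z 0.063 0.096 slope [0.807 0.081]
   220.0 466 off -0.018 0.019 z 0.063 0.096 slope [0.814 0.08 ]
   310.0 358 off -0.019 0.018 z 0.063 0.097 slope [0.803 0.081]
scene axis [ 0.5249 -0.189   0.1219] 1722 ring z 0.06768151862746849 hub [ 0.52452745 -0.18949266  0.09883835]
 blade 39.94527995279824
   39.9 609 off -0.018 0.019 z 0.065 0.096 slope [0.825 0.081]
   129.9 456 off -0.019 0.019 z 0.065 0.096 slope [0.818 0.082]
   219.9 414 off -0.02 0.017 z 0.064 0.096 slope [0.786 0.082]
   309.9 593 off -0.019 0.018 z 0.064 0.096 slope [0.804 0.082]
```

Call:
apply_moves --pt "0 -0.013 -0.046 -0.1 -1" --pt "0 -0.026 -0.092 -0.2 -1" --pt "0 -0.039 -0.137 -0.35 -1" --pt "0 -0.053 -0.183 -0.35 -1" --pt "0 -0.066 -0.229 -0.35 -1" --pt "0 -0.079 -0.275 -0.35 -1" --pt "0 -0.092 -0.321 -0.35 -1" --pt "0 -0.106 -0.367 -0.35 -1" --pt "0 -0.106 -0.367 -0.35 -1" --pt "0 -0.106 -0.367 -0.35 -1" --pt "0 -0.106 -0.367 -0.35 -1" --newtons 40

```text
time: 1.5
ee_pos: [0.5061, -0.2746, 0.2312]
tcp_rot: [-53.4, 90.0, 168.6]
wrist_force: [0.2, -0.1, -0.8]
opening: 0.0002
```

```bash
cat > st.py <<'E'
from h import *
from scipy.spatial.transform import Rotation as Ro
o=bot.get_obs();R=Ro.from_euler("xyz",o["tcp_rot"],degrees=True).as_matrix()
print(o["time"],o["ee_pos"].round(4),o["opening"],o["wrist_force"].round(2));print(R.round(3))
c=np.array([.5265,-.188,0]);d=o["ee_pos"]-c
print("rel fan: r",np.hypot(*d[:2]),"ang",np.degrees(np.arctan2(d[1],d[0])))
u=np.radians(225);s=np.array([np.cos(u),np.sin(u),0])*.075-.045*np.array([np.sin(u),-np.cos(u),0])+c
s[2]=.072;print("to start, tool",(R.T@(s-o["ee_pos"])).round(4), "dir",(R.T@np.array([np.sin(u),-np.cos(u),0])).round(3))
E
python3 st.py
python3 - <<'E'
from h import *
c=cams.camera("wrist");cv2.imwrite("pics/w1.png",c["frame"])
E
```

```text
1.5 [ 0.5061 -0.2746  0.2312] 0.0002474904913479259 [ 0.24 -0.06 -0.81]
[[-0.     0.669 -0.743]
 [ 0.    -0.743 -0.669]
 [-1.    -0.     0.   ]]
rel fan: r 0.08901860743437236 ang -103.26550863642059
to start, tool [ 0.1592 -0.0018 -0.0006] dir [ 0.    -0.999  0.052]
```

View pics/w1.png

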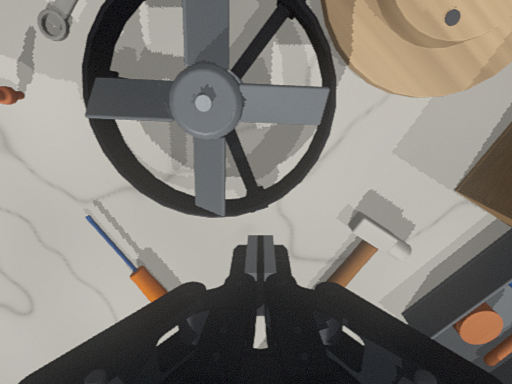

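The wrist view shows the hub at (204,103). The open gap to the right of the lower blade at (210,180) is where the finger should enter. I'll lower it there.

Call:
apply_moves --pt "0.04 -0.002 0 0 -1" --pt "0.08 -0.002 0 0 -1" --pt "0.11 -0.002 0 0 -1" --pt "0.135 -0.002 0 0 -1" --pt "0.155 -0.002 0 0 -1" --pt "0.157 -0.002 0 0 -1" --pt "0.157 -0.002 0 0 -1"

```text
time: 2.25
ee_pos: [0.5038, -0.2742, 0.0748]
tcp_rot: [-44.9, 90.0, 176.9]
wrist_force: [0.4, -0.9, 0.4]
opening: -0.0002
```

```bash
python3 st.py
```

```text
2.25 [ 0.5038 -0.2742  0.0748] -0.00015315502311055157 [ 0.41 -0.86  0.39]
[[-0.     0.668 -0.744]
 [ 0.    -0.744 -0.668]
 [-1.    -0.     0.   ]]
rel fan: r 0.08911434526244601 ang -104.73921053339289
to start, tool [ 0.0028 -0.     -0.002 ] dir [ 0.    -0.999  0.054]
```

Call:
apply_moves --pt "0 -0.006 0 0 -1" --pt "0 -0.012 0 0 -1" --pt "0 -0.019 0 0 -1" --pt "0 -0.028 0 0 -1" --pt "0 -0.042 0 0 -1" --pt "0 -0.063 0 0 -1" --pt "0 -0.09 0 0 -1" --pt "-0.048 -0.095 0 0 -1" --pt "-0.097 -0.095 0 0 -1" --pt "-0.14 -0.095 0 0 -1"

```text
time: 3.25
ee_pos: [0.4396, -0.2026, 0.2172]
tcp_rot: [111.5, 90.0, -26.6]
wrist_force: [1.0, -1.5, 0.7]
opening: 0.0001
```

```bash
cat > look.py <<'E'
from h import *
def ph(k):
    c=cams.camera("scene");W=world(c).reshape(-1,3);d=W[:,:2]-[.5249,-.189];r=np.hypot(*d.T)
    b=(r>.06)&(r<.105)&(W[:,2]>.060)&(W[:,2]<.1);return np.degrees(np.angle(np.exp(4j*np.arctan2(d[b,1],d[b,0])).mean()))/4,c
import sys
o=bot.get_obs();print(o["time"],o["ee_pos"].round(4),o["wrist_force"].round(1))
l=[]
for k in range(int(sys.argv[1])):
    p,c=ph(k);l.append(p)
un=np.degrees(np.unwrap(np.radians(np.array(l)*4)))/4
print(un.round(1), "speed rad/s",(np.diff(np.radians(un))/.05).round(2))
cv2.imwrite("pics/look.png",c["frame"])
E
python3 look.py 6
```

```text
3.25 [ 0.4396 -0.2026  0.2172] [ 1.  -1.5  0.7]
[34.1 27.7 21.3 15.1  9.2  3.4] speed rad/s [-2.24 -2.21 -2.16 -2.08 -2.03]
```

It spins freely clockwise (−2.2 rad/s, hand clear). I'll wait at height for it to coast down.

Call:
apply_moves --pt "0 0.04 0 0 -1" --pt "0 0.08 0 0 -1" --pt "0 0.095 0 0 -1" --pt "0 0.095 0 0 -1" --pt "0 0.095 0 0 -1" --pt "0 0.095 0 0 -1" --pt "0 0.095 0 0 -1" --pt "0 0.095 0 0 -1" --pt "0 0.095 0 0 -1" --pt "0 0.095 0 0 -1"

```text
time: 4.55
ee_pos: [0.5033, -0.2736, 0.2138]
tcp_rot: [-62.7, 89.9, 159.2]
wrist_force: [-0.2, 0.1, -0.5]
opening: -0.0
```

```bash
python3 look.py 6;  python3 st.py
```

```text
4.55 [ 0.5033 -0.2736  0.2138] [-0.2  0.1 -0.5]
[ 8.5  6.2  4.   1.9 -0.1 -1.9] speed rad/s [-0.81 -0.78 -0.73 -0.69 -0.63]
4.85 [ 0.5034 -0.2738  0.2135] 2.8124272933813002e-05 [-0.17 -0.56 -0.51]
[[-0.002  0.668 -0.744]
 [ 0.001 -0.744 -0.668]
 [-1.    -0.002  0.001]]
rel fan: r 0.08885284083090071 ang -105.08427872762559
to start, tool [ 0.1415  0.0008 -0.0022] dir [ 0.002 -0.999  0.054]
```

Call:
apply_moves --pt "0 0 0 0 -1" --pt "0 0 0 0 -1" --pt "0 0 0 0 -1" --pt "0 0 0 0 -1" --pt "0 0 0 0 -1" --pt "0 0 0 0 -1" --pt "0 0 0 0 -1" --pt "0 0 0 0 -1" --pt "0 0 0 0 -1" --pt "0 0 0 0 -1"

```text
time: 5.85
ee_pos: [0.5033, -0.2738, 0.2135]
tcp_rot: [-65.2, 89.9, 156.8]
wrist_force: [0.9, -0.2, 0.3]
opening: 0.0
```

```bash
python3 look.py 3
```

```text
5.85 [ 0.5033 -0.2738  0.2135] [ 0.9 -0.2  0.3]
[-14.1 -14.1 -14.1] speed rad/s [0.01 0.01]
```

View pics/look.png

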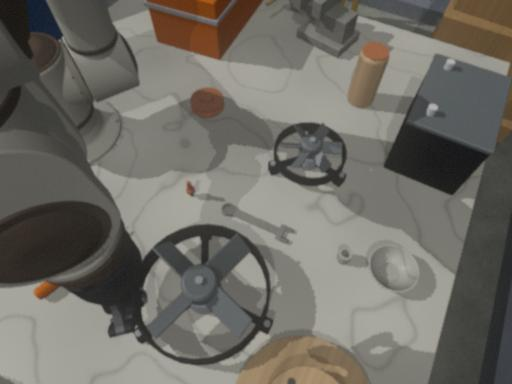

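Stopped with the blades at −14° (mod 90), about −234° in total. The scene view shows the fan clear below the gripper, blades in an X around (200,283). The second push uses the same geometry turned by +36°.

Call:
apply_moves --pt "0 0.012 -0.015 -0.14 -1" --pt "0 0.024 -0.03 -0.28 -1" --pt "0 0.035 -0.043 -0.42 -1" --pt "0 0.035 -0.043 -0.56 -1" --pt "0 0.035 -0.043 -0.63 -1" --pt "0 0.035 -0.043 -0.63 -1" --pt "0 0.035 -0.043 -0.63 -1"

```text
time: 6.7
ee_pos: [0.5587, -0.2711, 0.2135]
tcp_rot: [-101.2, 89.9, 156.7]
wrist_force: [0.2, -0.1, 0.5]
opening: -0.0001
```

```bash
python3 st.py; python3 look.py 2; python3 -c "
from h import *
print(bot.get_obs()['q'].round(1))"
```

```text
6.7 [ 0.5587 -0.2711  0.2135] -0.00011357713110956506 [ 0.21 -0.12  0.47]
[[-0.002  0.978 -0.21 ]
 [ 0.001 -0.21  -0.978]
 [-1.    -0.002 -0.   ]]
rel fan: r 0.08912918741932542 ang -68.81789480526723
to start, tool [ 0.1415 -0.0516  0.013 ] dir [ 0.002 -0.84  -0.543]
6.7 [ 0.5587 -0.2711  0.2135] [ 0.2 -0.1  0.5]
[-13.8 -13.8] speed rad/s [-0.01]
[-25.9  14.8  19.3  94.6  -0.   76.2]
```

Call:
apply_moves --pt "0.04 0 0 0 -1" --pt "0.08 0 0 0 -1" --pt "0.105 0 0 0 -1" --pt "0.125 0 0 0 -1" --pt "0.139 0 0 0 -1" --pt "0.139 0 0 0 -1" --pt "0.139 0 0 0 -1"

```text
time: 7.5
ee_pos: [0.5587, -0.2712, 0.0754]
tcp_rot: [-99.4, 89.9, 158.5]
wrist_force: [0.1, 0.7, 0.8]
opening: 0.0001
```

Call:
apply_moves --pt "0 -0.006 0 0 -1" --pt "0 -0.012 0 0 -1" --pt "0 -0.019 0 0 -1" --pt "0 -0.028 0 0 -1" --pt "0 -0.042 0 0 -1" --pt "0 -0.063 0 0 -1" --pt "0 -0.09 0 0 -1" --pt "-0.048 -0.095 0 0 -1" --pt "-0.097 -0.095 0 0 -1" --pt "-0.14 -0.095 0 0 -1"

```text
time: 8.5
ee_pos: [0.4647, -0.2509, 0.2179]
tcp_rot: [22.9, 90.0, -79.3]
wrist_force: [0.6, -0.9, 0.8]
opening: 0.0
```

```bash
python3 look.py 60
```

```text
8.5 [ 0.4647 -0.2509  0.2179] [ 0.6 -0.9  0.8]
[ -24.5  -31.7  -38.6  -45.3  -51.8  -58.2  -64.4  -70.4  -76.3  -82.
  -87.4  -92.7  -97.9 -102.8 -107.7 -112.3 -116.8 -121.1 -125.3 -129.3
 -133.2 -136.9 -140.4 -143.8 -147.2 -150.2 -153.2 -156.  -158.7 -161.2
 -163.6 -165.9 -168.  -170.  -171.8 -173.4 -175.  -176.5 -177.8 -178.9
 -180.1 -181.  -181.8 -182.4 -183.  -183.5 -183.8 -184.  -184.  -184.
 -184.  -184.  -184.  -184.  -184.1 -184.  -184.1 -184.  -184.  -184.1] speed rad/s [-2.49 -2.41 -2.35 -2.28 -2.24 -2.15 -2.08 -2.07 -1.97 -1.9  -1.85 -1.8
 -1.72 -1.71 -1.61 -1.58 -1.51 -1.45 -1.41 -1.35 -1.3  -1.22 -1.19 -1.18
 -1.04 -1.02 -0.98 -0.94 -0.88 -0.86 -0.78 -0.76 -0.69 -0.62 -0.58 -0.56
 -0.51 -0.46 -0.4  -0.39 -0.31 -0.28 -0.22 -0.22 -0.15 -0.11 -0.07 -0.02
  0.01 -0.    0.01 -0.01 -0.   -0.01  0.01 -0.01  0.02  0.01 -0.02]
```

```bash
python3 -c "
from h import *
o=bot.get_obs();print(o['time'],o['ee_pos'].round(3),o['wrist_force'].round(1));bot.job_done()"
```

```text
11.5 [ 0.466 -0.251  0.215] [ 0.8 -0.2  0.2]
the job is handed in; nothing more can be done
```

The larger fan turns freely. I pushed a blade clockwise twice with the shut fingers, lifting the hand clear each time. The job was handed in at 11.5 s of the 48 s allowed.

- **Running on by itself:** with the hand lifted well above the fan, the rotor ran at about 2.2 rad/s after the first push and 2.5 rad/s after the second. It coasted evenly to a stop both times.
- **Total turn:** about 235° from the first push and 260° from the second, so roughly 495° clockwise against the 350° needed. The camera only gives the angle to within a quarter turn. The total therefore relies on the observed speeds and how far each push went, but it clears the requirement by more than a quarter turn.
- **At the end:** the rotor had stood still (no change within 0.1°) for the last 0.5 s or so. The tool was at 0.215 m height, and the wrist force was under 1 N, which is just sensor noise.
- **Forces during the pushes:** I only read the wrist force after each move, never above 2 N. I did not measure the peak force while pushing.
- **Smaller fan:** the planned path kept well away from it.
- **Calibration:** the two cameras disagreed by about 3 mm on where the fan's axis is. I used a point between them, which was accurate enough.

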